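Sort polished specimen mounts into their storage trays

ROBOT

A 6-joint arm with a two-finger parallel gripper is mounted at the origin on the work surface. World frame = base frame: x ahead of the robot, y to its left, z up, the work surface at z = 0. Lengths are in m, angles in rad, forces in N, time in s.
With the tool pointing down it reaches from about 0.35 to 0.8 m from the base axis. Payload 7.3 kg.
Tool frame: the origin (TCP) lies on the centre line of the jaws, within the pads' length; the fingertips stand 8 mm ahead of it and the grasp point (between the pads) lies 11 mm behind it; z points along the fingers, y is the direction in which the jaws open and shut (so a half turn about z gives the same grasp; the last joint's range is limited). The gripper opens to 85 mm and grips with 20 to 120 N. Pads are 22 mm wide; open, the fingers measure 114 mm over their backs; the gripper's body (76 mm by 85 mm) begins 54 mm behind the grasp point. The pads swing forward as they close: fully open they stand 13 mm farther back than shut.
Start: joints at [-1.304, 0.342, 1.524, -0, 1.275, -0.146], TCP at [0.211, -0.481, 0.239] pointing down, gripper open.
Joint ranges: [-2.53, 2.53], [-0.77, 2.02], [0.04, 2.7], [-1, 4.14], [0.28, 2.66], [-3.11, 3.11]. Speed limits (rad/s): [2.57, 2.57, 3.14, 3.14, 3.14, 3.14].

INTERFACE

Orientations are given as a unit quaternion [w, x, y, z].
In Python, from cell import ctrl, command_gripper, kinematics, vision, order, sensors gives the robot as it stands. Calls block until the motion is done:
- ctrl.goto(position, orientation): joint-space move of the TCP to a pose.
- ctrl.move_linear(position, feed=0.15, frame=None): straight line of the TCP; frame=None keeps the orientation; feed is the mean speed in m/s.
- ctrl.move_j(angles): joint-space move.
- command_gripper(opening, newtons=None): opening from 0.0 (shut) to 1.0 (fully open); newtons is the grip in N (None keeps the last); returns when the fingers have stopped.
- ctrl.wait(seconds).
- kinematics.inverse_kinematics(position, orientation): joint angles nearest the present ones, or None.
- vision.grab_frame(name): name is "scene" or "top" or "wrist"; returns a dict with "color" (480x640x3 uint8, red, green, blue), "mtx" (3x3 intrinsics, pixels), "R" (3x3) and "t" (3): a world point X has camera coordinates R X + t; the wrist camera has in their place "hand_eye" (4x4, takes a point from camera to tool coordinates, whose origin is the TCP and whose axes are the flange's). Camera axes: x right, y down, z forward; pixel columns grow to the right and rows downward; lengths in m; the calibration is good to about 2 mm. A picture is of the moment at which its call begins: read the wrist's pose just before it. There is no depth.
A pose or a line that the arm cannot do raises ctrl.IKError and nothing moves.
- order.hand_in(): hands the job in, once; it reports no verdict.
Readings, each from a call of its own:
- sensors.current_time_s(): time.
- sensors.current_joints(): joint angles.
- sensors.current_joint_velocities(): joint speeds.
- sensors.current_joint_efforts(): joint torques, N m.
- sensors.current_tool_pos(): TCP position.
- sensors.current_eef_rot(): TCP orientation.
- sensors.current_wrist_force(): force on the tool from outside, world axes, zero at the start.
- sensors.current_wrist_torque(): the same for the moment, N m.
- sensors.current_opening(): opening from 0.0 (shut) to 1.0 (fully open).
Only numpy, scipy, OpenCV 4.12 (cv2) and the standard library are available. Lean on these libraries where they do the work, as an engineer would, in place of code of your own. Each camera call takes 0.05 s, during which the arm holds its last target.

TASK

Put the four polished specimen mounts away in the storage trays: the two small round ones in the tray with two round pockets, one in each pocket, the large round one in the tray with the big round pocket, and the oblong one in the tray with the rectangular pocket. Each must sit flat on the floor of its pocket with the polished face up; set the mounts down rather than dropping them, and leave the paste jar and the magnifier standing where they are.

Things in the scene. Friction and masses are not known exactly. Their poses are not given: they have to be found in the camera images.
- small_mount_a: Small round specimen mount, 30 mm diameter, about 45 g, a dark steel square in its top. Stands upright on the bench, polished face (with a piece of dark bare steel set in it) up. Solid pale resin, 28 mm tall. Origin: centre of the underside, z up. 
- small_mount_b: Small round specimen mount, 30 mm diameter, about 45 g, a T-shaped piece of steel in its top. Stands upright on the bench, polished face (with a piece of dark bare steel set in it) up. Solid pale resin, 28 mm tall. Origin: centre of the underside, z up. 
- large_mount: Large round specimen mount, 50 mm diameter, about 120 g, a cross-shaped piece of steel in its top. Stands upright on the bench, polished face (with a piece of dark bare steel set in it) up. Solid pale resin, 28 mm tall. Origin: centre of the underside, z up. 
- oblong_mount: Oblong specimen mount, 28 mm (its x) by 50 mm (its y), about 80 g, a long strip of steel in its top. Its y axis starts within 0.6 rad of the bench's y. Stands upright on the bench, polished face (with a piece of dark bare steel set in it) up. Solid pale resin, 28 mm tall. Origin: centre of the underside, z up. 
- pair_tray: Storage tray with two round pockets, 80 mm (x) by 130 mm (y). The pockets, 46 mm in diameter, are centred at y = +32 and y = -32 mm, x = 0 in the tray's frame. Fixed to the bench, grey plastic plate 10 mm thick, pockets 6 mm deep with dark floors (floor 4 mm above the bench). Origin: centre of the underside, z up; yaw within 0.25 rad of square to the bench. 
- large_tray: Storage tray with one big round pocket 66 mm in diameter at its centre, 90 mm (x) by 100 mm (y). Fixed to the bench, grey plastic plate 10 mm thick, pockets 6 mm deep with dark floors (floor 4 mm above the bench). Origin: centre of the underside, z up; yaw within 0.25 rad of square to the bench. 
- oblong_tray: Storage tray with one rectangular pocket at its centre, 44 mm (x) by 66 mm (y); the tray is 80 mm (x) by 110 mm (y). Fixed to the bench, grey plastic plate 10 mm thick, pockets 6 mm deep with dark floors (floor 4 mm above the bench). Origin: centre of the underside, z up; yaw within 0.25 rad of square to the bench. 
- paste_jar: Bystander: small closed jar of paste, 34 mm diameter, 45 mm tall, loose, standing between two of the trays. Origin: centre of the underside.
- magnifier: Bystander: dark metal round stand magnifier, 34 mm diameter, 35 mm tall, loose, standing among the mounts. Origin: centre of the underside.
There are look-alikes about, which are no part of the job. Leave any purple or yellow look-alike of the large_mount alone.

How it is judged:
At the end, for the whole second after the job is handed in: Each mount is at rest and upright (within 0.1 rad, polished face up) on the floor of its own pocket: within 11 mm of the pocket centre along each tray axis, underside less than 6.5 mm above the tray's underside. The two small mounts are in different pockets, either way round ((((x of small_mount_a in the frame of pair_tray between -0.011 and 0.011 m and y of small_mount_a in the frame of pair_tray between 0.021 and 0.043 m and z of small_mount_a in the frame of pair_tray below 0.0065 m and angle between small_mount_a's own z axis and vertical below 0.1 rad) and (x of small_mount_b in the frame of pair_tray between -0.011 and 0.011 m and y of small_mount_b in the frame of pair_tray between -0.043 and -0.021 m and z of small_mount_b in the frame of pair_tray below 0.0065 m and angle between small_mount_b's own z axis and vertical below 0.1 rad)) or ((x of small_mount_a in the frame of pair_tray between -0.011 and 0.011 m and y of small_mount_a in the frame of pair_tray between -0.043 and -0.021 m and z of small_mount_a in the frame of pair_tray below 0.0065 m and angle between small_mount_a's own z axis and vertical below 0.1 rad) and (x of small_mount_b in the frame of pair_tray between -0.011 and 0.011 m and y of small_mount_b in the frame of pair_tray between 0.021 and 0.043 m and z of small_mount_b in the frame of pair_tray below 0.0065 m and angle between small_mount_b's own z axis and vertical below 0.1 rad))) and x of large_mount in the frame of large_tray between -0.011 and 0.011 m and y of large_mount in the frame of large_tray between -0.011 and 0.011 m and z of large_mount in the frame of large_tray below 0.0065 m and angle between each of large_mount, oblong_mount's own z axis and vertical below 0.1 rad and x of oblong_mount in the frame of oblong_tray between -0.011 and 0.011 m and y of oblong_mount in the frame of oblong_tray between -0.011 and 0.011 m and z of oblong_mount in the frame of oblong_tray below 0.0065 m and linear speed of each of small_mount_a, small_mount_b, large_mount, oblong_mount below 0.01 m/s); the robot touches nothing.
It fails at once if a mount falls or is thrown: over 0.7 m/s with no finger on it (a drop of some 25 mm) ((linear speed of small_mount_a above 0.7 m/s and contact force between the fingers and small_mount_a below 0.05 N) or (linear speed of small_mount_b above 0.7 m/s and contact force between the fingers and small_mount_b below 0.05 N) or (linear speed of large_mount above 0.7 m/s and contact force between the fingers and large_mount below 0.05 N) or (linear speed of oblong_mount above 0.7 m/s and contact force between the fingers and oblong_mount below 0.05 N)).
It fails at once if the paste jar or the magnifier is shifted by more than 20 mm or tipped over (distance of any of paste_jar, magnifier from where it was at the start of the episode above 0.02 m or angle between any of paste_jar, magnifier's own z axis and vertical above 0.5 rad).
It also fails if it takes over 90 s, if anything falls off the work surface, if the arm or the gripper's body presses on something with over 40 N, if the wrist force passes 120 N, or if a joint passes its speed limit or range.

## Working session

There is one attempt and no reset: what is moved stays moved. The work goes in short steps, each a Python script; the robot and the scene stay as the last script left them, time stands still between calls to the robot, and variables do not carry over. Pictures are saved under pics/ and viewed, and the job is handed in when it is done.

```bash
ls; mkdir -p pics
python3 - <<'E'
from cell import *
import cv2
for n in ("scene","top","wrist"):
    f=vision.grab_frame(n); cv2.imwrite(f"pics/{n}0.png",f["color"][:,:,::-1])
    print(n,f["mtx"].tolist(),{k:f[k].round(4).tolist() for k in f if k in("R","t","hand_eye")})
print(sensors.current_time_s(),sensors.current_eef_rot(),sensors.current_tool_pos())
E
```

```text
pics
scene [[499.0614653462354, 0.0, 320.0483833852084], [0.0, 499.0614653462354, 236.29059313663407], [0.0, 0.0, 1.0]] {'R': [[-0.2585, 0.966, 0.0056], [0.8183, 0.222, -0.5302], [-0.5134, -0.1325, -0.8478]], 't': [0.1272, -0.425, 1.0765]}
top [[455.31343475027614, 0.0, 318.9781523548856], [0.0, 455.31343475027614, 232.61692321825177], [0.0, 0.0, 1.0]] {'R': [[0.018, -0.9995, 0.0278], [-0.9938, -0.0209, -0.1091], [0.1096, -0.0256, -0.9936]], 't': [-0.0332, 0.4999, 0.8421]}
wrist [[369.4893452392581, 0.0, 318.7635872053706], [0.0, 369.4893452392581, 242.21338264690928], [0.0, 0.0, 1.0]] {'hand_eye': [[0.001, -0.9609, -0.2771, 0.069], [1.0, 0.0009, 0.0006, -0.0008], [-0.0003, -0.2771, 0.9609, -0.1353], [0.0, 0.0, 0.0, 1.0]]}
0.15 [-5.83935466e-04  9.78775817e-01  2.04933057e-01 -3.91441286e-05] [ 0.21055497 -0.48062725  0.23877886]
```

View pics/top0.png

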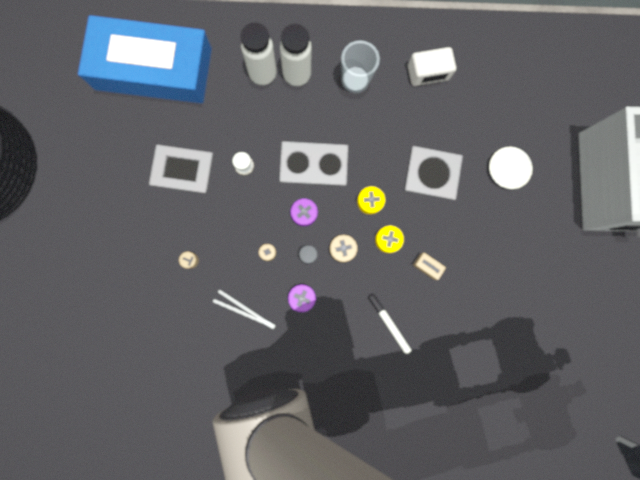

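View pics/scene0.png

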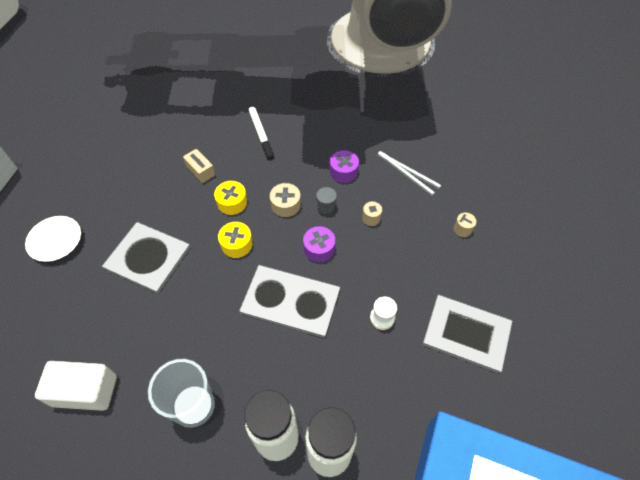

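The top view shows the following:

| Item | Pixel position |
|---|---|
| T mount | (188,260) |
| Square mount | (267,252) |
| Magnifier | (308,254) |
| Large mount | (343,248) |
| Oblong mount | (430,266) |
| Oblong tray | (181,169) |
| Jar | (243,163) |
| Pair tray | (314,163) |
| Large tray | (434,173) |
| Purple and yellow look-alikes | around the large mount |

Next I'll measure them in both views.

```bash
cat > h.py <<'E'
import numpy as np, cv2
def ray(f,uv,z):
    d=f["R"].T@np.linalg.inv(f["mtx"])@np.array([uv[0],uv[1],1.]); c=-f["R"].T@f["t"]
    return c+d*(z-c[2])/d[2]
def blobs(m,amin=60):
    m=m.astype(np.uint8)*255
    cs,_=cv2.findContours(m,cv2.RETR_EXTERNAL,cv2.CHAIN_APPROX_NONE)
    return [c for c in cs if cv2.contourArea(c)>amin]
def cast(f,c,z): return np.array([ray(f,p,z)[:2] for p in c.reshape(-1,2)])
def rect(P):
    r=cv2.minAreaRect((P*1000).astype(np.float32)); b=cv2.boxPoints(r)
    # long axis direction
    e=[b[1]-b[0],b[2]-b[1]]; L=max(e,key=np.linalg.norm); a=np.arctan2(L[1],L[0])-np.pi/2
    a=(a+np.pi/2)%np.pi-np.pi/2
    return np.array(r[0])/1000,np.sort(r[1]),a
def centroid(P):
    m=cv2.moments((P*1000).astype(np.float32)); return np.array([m["m10"],m["m01"]])/m["m00"]/1000
def tan(f):
    h=cv2.cvtColor(f["color"],cv2.COLOR_RGB2HSV); return (h[...,0]>8)&(h[...,0]<26)&(h[...,1]>50)&(h[...,1]<190)&(h[...,2]>90)
def tray(f):
    h=cv2.cvtColor(f["color"],cv2.COLOR_RGB2HSV); return (h[...,1]<25)&(h[...,2]>115)&(h[...,2]<215)
E
python3 - <<'E'
from cell import vision
from h import *
for n in("top","scene"):
    f=vision.grab_frame(n)
    print(n,"tan")
    for c in blobs(tan(f)):
        P=cast(f,cv2.convexHull(c),.014); r=rect(P); print(c.reshape(-1,2).mean(0).round(),centroid(P).round(4),r[1].round(1),r[2].round(3))
    print("tray")
    for c in blobs(tray(f),600):
        P=cast(f,cv2.convexHull(c),.008); r=rect(P)
        if not 60<r[1][0]<120: continue
        print(c.reshape(-1,2).mean(0).round(),centroid(P).round(4),r[0].round(4),r[1].round(1),r[2].round(3))
        M=np.zeros((480,640),np.uint8); cv2.drawContours(M,[cv2.convexHull(c)],-1,255,-1); M=cv2.erode(M,np.ones((7,7)))
        g=f["color"].max(2)
        for q in blobs((M>0)&(g<80)): 
            Q=cast(f,cv2.convexHull(q),.007); r=rect(Q); print("   pocket",centroid(Q).round(4),r[1].round(1),r[2].round(3))
E
```

```text
top tan
[429. 265.] [ 0.4421 -0.2383] [34.7 56.6] -0.587
[188. 260.] [0.4448 0.2256] [32.5 36.3] 0.02
[267. 252.] [0.4626 0.0761] [30.9 32.7] 0.02
[343. 248.] [ 0.4733 -0.0707] [52.8 54.9] 0.48
tray
[239. 446.] [0.1026 0.1142] [0.0966 0.1067] [101.7 110.8] -1.373
[511. 167.] [ 0.6429 -0.4071] [ 0.6427 -0.4075] [88.4 90.1] 0.024
[434. 172.] [ 0.6288 -0.251 ] [ 0.6287 -0.2509] [ 96.6 106.5] -0.17
   pocket [ 0.6285 -0.2509] [53.4 54.4] -0.391
[180. 168.] [0.6244 0.2508] [0.6242 0.2508] [ 85.8 116.5] -0.12
   pocket [0.6243 0.2507] [34.  55.4] -0.121
[314. 163.] [ 0.642  -0.0107] [ 0.6418 -0.0108] [ 86.8 136.7] -0.03
   pocket [ 0.6408 -0.0428] [34.  34.5] 0.815
   pocket [0.6423 0.0211] [33.8 34. ] -1.294
[432.  66.] [ 0.8527 -0.2496] [ 0.8527 -0.2498] [72.1 99.8] 0.205
[296.  62.] [0.8519 0.0288] [0.8479 0.0276] [66.1 92.4] -1.465
   pocket [0.8811 0.0308] [18.1 45.2] 0.108
[359.  64.] [ 0.8509 -0.099 ] [ 0.848  -0.1021] [ 82.2 109.2] -1.537
[260.  60.] [0.8522 0.1022] [0.8477 0.1006] [67.3 94.7] -1.314
   pocket [0.8811 0.1097] [16. 46.] 0.242
scene tan
[464. 224.] [0.4418 0.2286] [31.4 51.4] 1.434
[372. 213.] [0.46   0.0787] [30.3 49.2] -1.429
[285. 199.] [ 0.4703 -0.0665] [51.9 68.3] -1.288
[198. 163.] [ 0.4396 -0.2331] [37.4 73.6] -0.586
tray
[176. 386.] [ 0.803  -0.1177] [ 0.802  -0.1196] [60.9 69.9] 1.067
[ 79. 384.] [ 0.8363 -0.2496] [ 0.8362 -0.2494] [ 62.  103.1] 0.197
[469. 333.] [0.622  0.2546] [0.622  0.2546] [ 83.7 112.8] -0.12
   pocket [0.6226 0.2541] [38.4 61.5] -0.119
[291. 300.] [ 0.6397 -0.0068] [ 0.6397 -0.0068] [ 83.6 132.7] -0.029
   pocket [0.6411 0.0253] [38.6 40.1] 0.264
   pocket [ 0.6394 -0.0387] [39.  39.3] -0.552
[146. 256.] [ 0.6266 -0.246 ] [ 0.6266 -0.2461] [ 93.6 103.4] -0.172
   pocket [ 0.6274 -0.2457] [58.3 58.5] 0.424
```

Both views agree on sizes and yaws. They differ by a constant offset of about (2,-4) mm, so I'll average them. Next I'll go above the large mount and check with the wrist camera.

```bash
cat >> h.py <<'E'
from cell import *
M=dict(b=(.4433,.2271,0),a=(.4613,.0774,0),L=(.4718,-.0686,0),O=(.4408,-.2357,-.587))
T=dict(b=(.6416,.0232,-.03),a=(.6401,-.0408,-.03),L=(.6277,-.2485,-.17),O=(.6232,.2527,-.12))
def q(yaw):
    a=np.pi/2+yaw; return [0,np.cos(a/2),np.sin(a/2),0]
def wrist(name=None):
    from scipy.spatial.transform import Rotation as Ro
    p=np.array(sensors.current_tool_pos()); w=sensors.current_eef_rot(); f=vision.grab_frame("wrist")
    Rt=Ro.from_quat([w[1],w[2],w[3],w[0]]).as_matrix(); H=f["hand_eye"]
    Rc=Rt@H[:3,:3]; c=Rt@H[:3,3]+p; f["R"]=Rc.T; f["t"]=-Rc.T@c
    if name: cv2.imwrite(f"pics/{name}.png",f["color"][:,:,::-1])
    return f
def st(s=""): print(s,"t",round(sensors.current_time_s(),2),"tcp",np.round(sensors.current_tool_pos(),4),"F",np.round(sensors.current_wrist_force(),1),"open",round(float(sensors.current_opening()),3))
E
python3 - <<'E'
from h import *
x,y,w=M["L"]
ctrl.goto([x,y,.15],q(w)); st()
print(sensors.current_eef_rot(), sensors.current_joints())
f=wrist("w1")
for c in blobs(tan(f)):
    P=cast(f,cv2.convexHull(c),.014); r=rect(P); print(c.reshape(-1,2).mean(0).round(),centroid(P).round(4),r[1].round(1))
E
```

```text
t 2.05 tcp [ 0.4719 -0.0694  0.1502] F [-0.3  0.7  0.2] open 1.001
[2.91210917e-04 7.07595766e-01 7.06617397e-01 2.82091429e-05] [-3.06790274e-01  3.52600069e-01  1.78240134e+00 -2.58697007e-04
  1.00604845e+00 -3.05268256e-01]
[392. 327.] [ 0.5182 -0.1596] [112.7 217.9]
[319. 233.] [ 0.4703 -0.0707] [53.3 57.1]
[303.  17.] [0.4599 0.0738] [24.9 31.8]
```

View pics/w1.png

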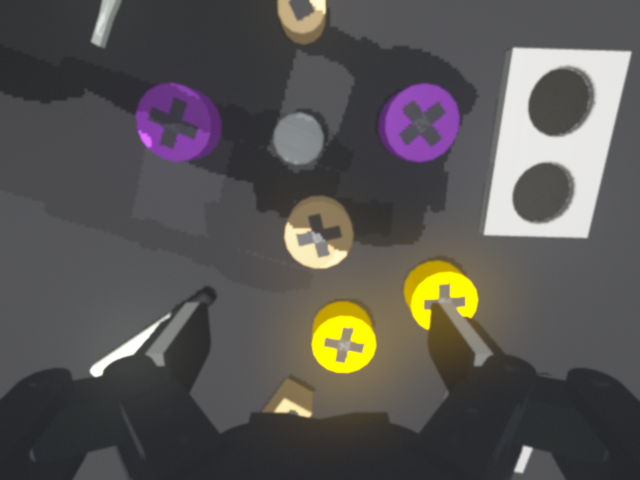

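The wrist view shows the large mount at (319,233), which casts to (0.470,-0.071). That is within 2 mm of the average, and the fingers' path is clear. I'll pick it.

```bash
cat >> h.py <<'E'
G=.017
def pick(k):
    x,y,w=M[k]; p=sensors.current_tool_pos()
    if np.hypot(p[0]-x,p[1]-y)>.004: ctrl.goto([x,y,.14],q(w))
    ctrl.move_linear([x,y,G+.03],feed=.15); ctrl.move_linear([x,y,G],feed=.06); st("down")
    command_gripper(0.0,35); st("gripped")
    ctrl.move_linear([x,y,.13],feed=.12); st("up")
def over(k):
    x,y,w=T[k]; ctrl.goto([x,y,.13],q(w)); st("over")
def lower(k):
    x,y,w=T[k]
    ctrl.move_linear([x,y,G+.004+.012],feed=.12); ctrl.move_linear([x,y,G+.0045],feed=.03); st("placed")
def release(k):
    x,y,w=T[k]
    command_gripper(1.0); st("released"); ctrl.move_linear([x,y,.13],feed=.15)
def find_tray_check(f,k):
    for c in blobs(tan(f)):
        P=cast(f,cv2.convexHull(c),.018); r=rect(P); e=centroid(P)
        if np.hypot(*(e-T[k][:2]))<.05: print("tan",e.round(4),r[1].round(1),r[2].round(3),"target",T[k])
E
python3 - <<'E'
from h import *
pick("L"); over("L"); f=wrist("w2"); find_tray_check(f,"L")
E
```

```text
down t 3.58 tcp [ 0.4718 -0.0686  0.0168] F [ 0.2  1.  -0.2] open 1.002
gripped t 4.02 tcp [ 0.4719 -0.0686  0.0175] F [-1.4  0.   6.8] open 0.569
up t 5.11 tcp [ 0.4713 -0.0684  0.1293] F [-0.4  0.1 -1.3] open 0.568
over t 6.05 tcp [ 0.627  -0.2474  0.1292] F [ 0.4  0.4 -0. ] open 0.571
```

View pics/w2.png

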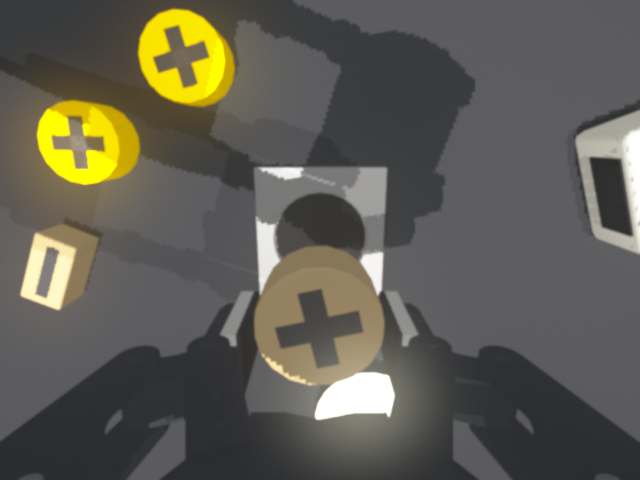

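The large mount is held at (320,318), upright and centred between the pads, with the tray aligned below. I'll lower it.

Run:
```python
from h import *
lower("L"); wrist("w3"); release("L"); f=wrist("w4"); find_tray_check(f,"L"); st()
```

```text
placed t 7.59 tcp [ 0.6277 -0.2485  0.0217] F [-1.6  0.9  2.3] open 0.567
released t 8.1 tcp [ 0.6277 -0.2485  0.0214] F [0.2 0.3 0.8] open 0.998
tan [ 0.6257 -0.2498] [53.7 56. ] 0.224 target (0.6277, -0.2485, -0.17)
 t 9.03 tcp [ 0.627  -0.2481  0.1285] F [ 0.9 -0.5  0.2] open 1.0
```

View pics/w4.png

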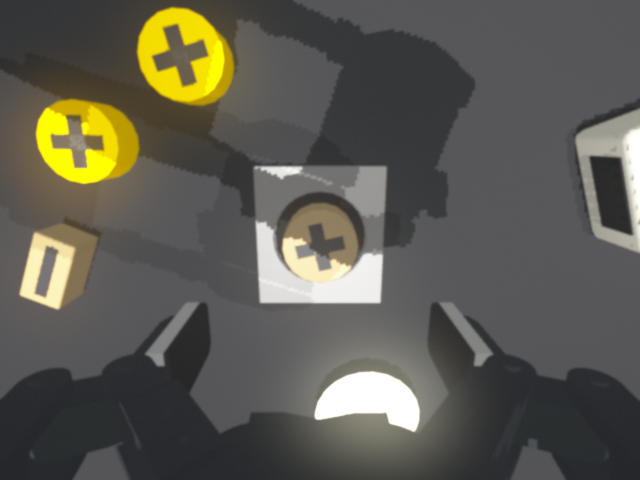

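The large mount at (320,242) sits inside its pocket, level and central. The oblong mount is next.

Run:
```python
from h import *
pick("O"); over("O"); f=wrist("w5")
```

```text
down t 11.22 tcp [ 0.4408 -0.2357  0.0168] F [0.3 0.  0. ] open 1.003
gripped t 11.78 tcp [ 0.441  -0.2359  0.0173] F [0.2 0.  3. ] open 0.321
up t 12.88 tcp [ 0.4404 -0.2354  0.1293] F [-0.1  1.9 -0.7] open 0.316
over t 14.77 tcp [0.6236 0.2513 0.13  ] F [ 0.1 -0.4 -0.5] open 0.32
```

View pics/w5.png

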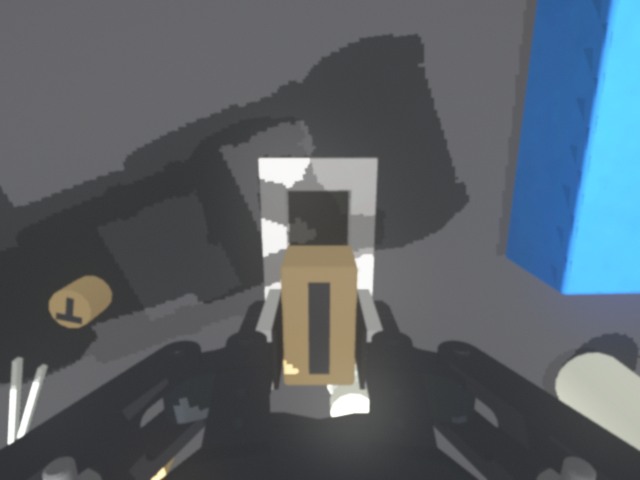

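The oblong mount is held square at (319,315), lined up with the pocket. The jar is well clear. I'll lower it, release, and go on to small mount A.

Run:
```python
from h import *
lower("O"); release("O"); f=wrist("w6"); find_tray_check(f,"O"); st()
```

```text
placed t 16.31 tcp [0.6232 0.2527 0.0214] F [ 0.6 -0.4 -0.7] open 0.316
released t 16.91 tcp [0.6232 0.2527 0.0215] F [ 0.4 -0.1  0.2] open 1.003
tan [0.6216 0.2518] [31.3 57.7] -0.119 target (0.6232, 0.2527, -0.12)
 t 17.83 tcp [0.6224 0.2525 0.1285] F [ 0.4 -0.3  0.6] open 1.003
```

View pics/w6.png

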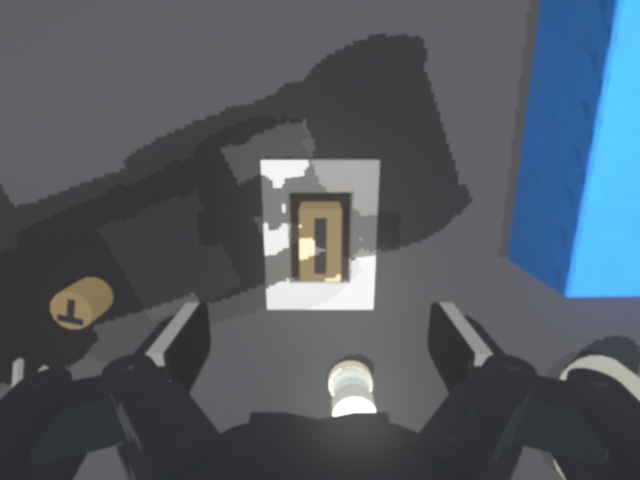

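The oblong mount sits in its pocket at (320,242), with even gaps on all sides. Now the T mount.

Run:
```python
from h import *
pick("b"); over("b"); f=wrist("w7")
```

```text
down t 20.01 tcp [0.4433 0.2271 0.0168] F [-0.6  0.3 -0.2] open 0.998
gripped t 20.57 tcp [0.4434 0.2271 0.0174] F [-1.7 -0.9  4.7] open 0.334
up t 21.66 tcp [0.4428 0.2269 0.1293] F [-0.7 -1.1 -0.7] open 0.337
over t 22.76 tcp [0.6408 0.0245 0.1297] F [-0.4 -0.6  0.1] open 0.335
```

View pics/w7.png

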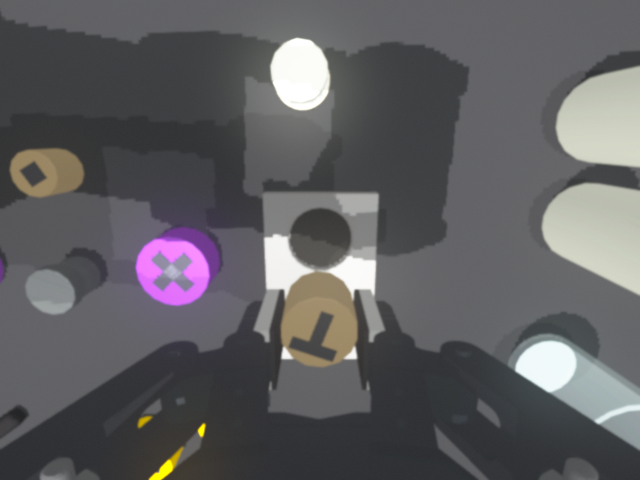

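The T mount is held upright at (320,318), above its pocket at (320,238). The purple look-alike is clear. I'll place it and then pick A.

Run:
```python
from h import *
lower("b"); release("b"); f=wrist("w8"); find_tray_check(f,"b")
pick("a"); over("a"); f=wrist("w9")
```

```text
placed t 24.3 tcp [0.6415 0.0232 0.0214] F [-1.5  0.5  1.4] open 0.334
released t 24.89 tcp [0.6416 0.0232 0.0215] F [0.4 0.  0.6] open 1.005
tan [0.6399 0.0212] [31.5 36.2] -0.029 target (0.6416, 0.0232, -0.03)
down t 28.01 tcp [0.4612 0.0774 0.0168] F [0.7 0.3 0.4] open 1.002
gripped t 28.57 tcp [0.4615 0.0774 0.0174] F [-0.7  0.5  4.9] open 0.342
up t 29.66 tcp [0.4608 0.0774 0.1293] F [ 0.  -0.6 -1.2] open 0.333
over t 30.52 tcp [ 0.6389 -0.04    0.1291] F [ 0.2 -0.2 -0.4] open 0.336
```

View pics/w8.png

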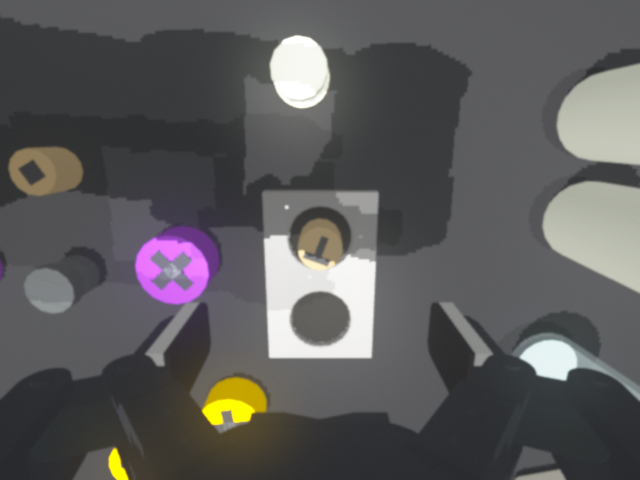

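View pics/w9.png

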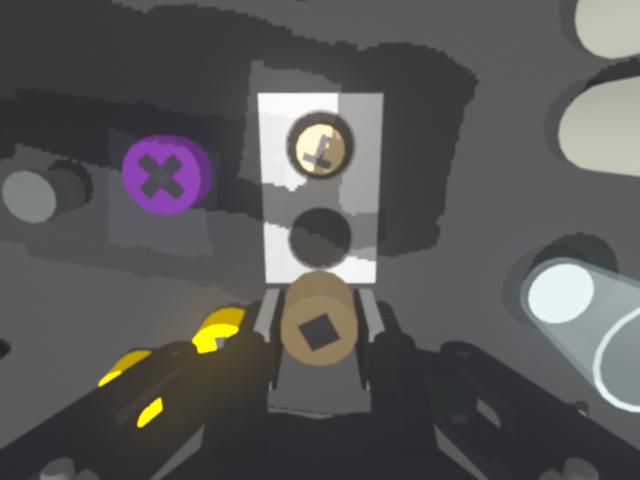

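The T mount sits in the first pocket, centre (320,149) in w9. A is held upright at (320,320), above the second pocket. I'll place it and check with the fixed cameras.

Run:
```python
from h import *
lower("a"); release("a"); f=wrist("w10"); find_tray_check(f,"a")
ctrl.goto([.30,-.40,.25],q(-.6)); st()
for n in("top","scene"):
    f=vision.grab_frame(n); cv2.imwrite(f"pics/{n}1.png",f["color"][:,:,::-1])
    for c in blobs(tan(f)):
        P=cast(f,cv2.convexHull(c),.018); r=rect(P); print(n,centroid(P).round(4),r[1].round(1))
```

```text
placed t 32.07 tcp [ 0.64   -0.0408  0.0214] F [-1.1  0.1  1.1] open 0.337
released t 32.66 tcp [ 0.6401 -0.0408  0.0215] F [0.8 0.  0.1] open 1.002
tan [ 0.6383 -0.0426] [31.5 36.9] -0.029 target (0.6401, -0.0408, -0.03)
 t 35.43 tcp [ 0.3006 -0.3996  0.2497] F [-0.1  0.1 -0.6] open 1.0
top [ 0.6278 -0.2501] [53.8 54.9]
top [0.6241 0.2506] [35.2 57.5]
top [ 0.6405 -0.0433] [33.8 35.7]
top [0.6423 0.0205] [34.  35.1]
scene [0.6161 0.2582] [10.9 41.1]
scene [0.6242 0.2553] [37.5 55.2]
scene [0.6416 0.0242] [30.8 38.2]
scene [ 0.6416 -0.038 ] [32.4 33.7]
scene [ 0.6322 -0.2398] [46.8 51.8]
scene [ 0.621  -0.2533] [30.3 31.5]
```

View pics/top1.png

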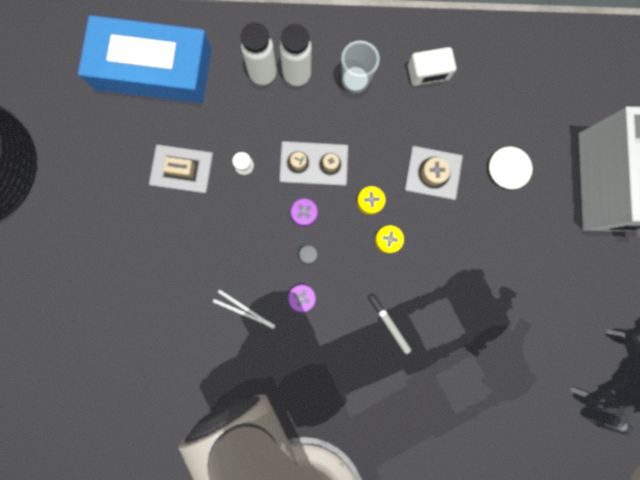

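View pics/scene1.png

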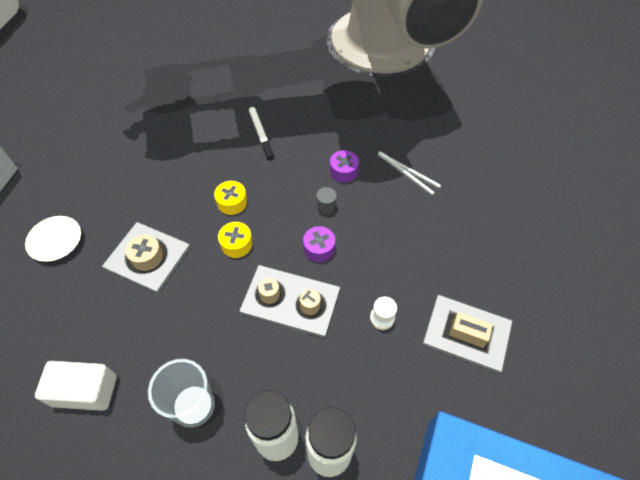

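Both views show all four mounts upright in their pockets: in the top view at (180,167), (298,161), (331,162) and (436,171). In the top view they are within about 1 mm of the pocket centres measured from the same camera. The jar (243,163), the magnifier (308,254) and the look-alikes haven't moved.

```bash
python3 -c "
from cell import *
order.hand_in(); print(sensors.current_time_s())"
```

```text
the job is handed in; nothing more can be done
the job is handed in; nothing more can be done
```

All four mounts are in their pockets with the polished face up, and the job was handed in at about 36 s on the robot clock. The two small ones are in the pair tray, one per pocket, and the large and oblong ones are in their own trays. I gripped each mount high on its sides and lowered it to about 0.5 mm above the pocket floor before opening the jaws.

**Positions:** in the top camera, the mounts are within about 1 mm of the pocket centres measured beforehand with the same camera; the limit is 11 mm. All four look level in the last pictures.

**Forces:** the wrist force stayed below about 7 N in the readings I took at each step.

**Bystanders:** the paste jar, the magnifier and the purple and yellow look-alikes appear at the same pixels as before.

**Disagreements:**
- The top and scene cameras differ by a constant offset of about (2, -4) mm. I averaged them, and the wrist camera was within about 2 mm of the average each time I compared them.
- In the last scene picture, my colour mask split the large and oblong mounts into pieces. For those two I relied on the top camera's numbers and on looking at the pictures.
- Nothing measured the mounts' heights directly. I judge them seated from the commanded heights and the pictures.

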